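# Pin the slotted rail in its drilling nest

### The arm

A 7-joint arm with a two-finger parallel gripper is mounted at the origin on the work surface. World frame = base frame: x ahead of the robot, y to its left, z up, the work surface at z = 0. Lengths are in mm, angles in rad, forces in N, time in s.
With the tool pointing down it reaches from about 400 to 925 mm from the base axis. Payload 4.1 kg.
Tool frame: the origin (TCP) lies between the finger pads; the fingertips stand bot.finger_overhang ahead of it and the grasp point (between the pads) lies 8 mm behind it (bot.finger_overhang is the distance from the TCP to the fingertips, in mm); z points along the fingers, y is the line along which they close (so a half turn about z gives the same grasp; the last joint's range is limited). The gripper opens to 85 mm and grips with 20 to 120 N. Pads are 22 mm wide; open, the fingers measure 114 mm over their backs; the gripper's body (76 mm by 85 mm) begins 54 mm behind the grasp point. The pads swing forward as they close: fully open they stand 13 mm farther back than shut.
Start: joints at [-1.368, 0.398, 0.045, 1.537, -0.019, 1.207, -0.051], TCP at [193.184, 620.663, 242.347] pointing down, gripper open.
Joint ranges: [-2.82, 2.82], [-0.49, 2.23], [-1.37, 1.46], [0, 2.46], [-1.36, 4.5], [0.23, 2], [-2.94, 2.94]. Speed limits (rad/s): [2.57, 2.57, 3.14, 3.14, 3.14, 3.14, 3.14].

### API

Orientations are given as a unit quaternion [w, x, y, z].
In Python, from station import readout, read_camera, calibration, close_job, finder, bot gives the robot as it stands.
- The arm moves only by the tool drive_tool, never from a script. Its argument "deltas" is a list of rows, each a list of 3 entries, a list of its own where there are three numbers: the shift along the tool's x, y, z in cm, then the turn about the tool's z in degrees, then the opening, from 0 (shut) to 1 (fully open). A call has exactly 10 rows; each row shifts and turns the commanded pose from where the row before left it, along the tool's axes as they then stand; what a row does not reach is not made up. A row lasts 1/10 s, in which the tool goes at most 50 mm and 8.59 degrees, less where a joint would pass 70% of its speed; a pose out of reach is approached as far as the arm can. A call is refused whole if a number of a shift passes 5 or a number of a turn 8.59, either way. A call with a gripper value outside its range is refused whole. The fingers move at their own pace and stop on an object; the grip force is fixed at half the most. Time passes only in rows, so rows that do not move let the fingers close, or fill a call up. It gives the time, the measured TCP pose, the force, the opening and the grip force at its end, in the units of the state.
- readout.read_state(): the state, without advancing time (a new reading comes with each control period).
- read_camera(name): name is "scene" or "top" or "wrist"; returns the picture (400x640x3 uint8, blue, green, red); there is no depth.
- calibration(name): a dict with "fx", "fy", "cx", "cy" (pixels), "cam_to_world" (4x4, takes a point from camera to world coordinates); the wrist camera has in their place "T_tool_cam" (4x4, takes a point from camera to tool coordinates, whose origin is the TCP and whose axes are the flange's). Camera axes: x right, y down, z forward; pixel columns grow to the right and rows downward; lengths in mm; the calibration is good to about 2 mm. A picture is of the moment at which its call begins: read the wrist's pose just before it. calibration takes no time and is no camera call.
- close_job(): hands the job in; it is judged then, once.
Trained networks look in the newest picture that a camera, given by its name, has taken for a name from the list of things; names that differ only in an ending like _2 or _b are one class to them, and where a whole thing is asked for, a point or a joint stands for the part that bears it (a point fixed in the world has none). Each returns a list of dicts, best first, with "score" (0 to 1); they miss things now and then, are a little off and sometimes report something else, mostly with a low value. They report only what shows in the picture. A call takes as long as a camera call.
- finder.search_frame(camera, thing): "extent" ([centre column, centre row, width, height] in pixels, round what is visible of it).
- finder.silhouettes(camera, thing): "region" (400x640 bool, what is visible of it) and "extent" ([centre column, centre row, width, height] in pixels, round what is visible of it).
- finder.tip_of(camera, thing): "location" ([row, column] in pixels: a listed point, or the origin of a listed thing).
The state is a dict: "t": time; "q": joint angles; "joint_vel": joint speeds; "effort": joint torques, N m; "ee_pos": TCP position; "tool_rot": TCP orientation; "ft_force": force on the tool from outside, world axes, zero at the start; "wrist_torque": the same for the moment, N m; "gripper_width": opening from 0.0 (shut) to 1.0 (fully open); "finger_force": force on a finger pad.
Only numpy, scipy, OpenCV 4.12 (cv2) and the standard library are available. Lean on these libraries where they do the work, as an engineer would, in place of code of your own. Each camera call takes 0.05 s, during which the arm holds its last target. There are 200 camera calls.

### The job

Lift the pin comb from its wooden rest, lower it gently into the aluminium rail in the drilling nest so that all five pins are in their five slots and the comb is fully home, flush on the rail. Then let go of it and swing the nest's keeper bar across the end of the comb to lock it down, without knocking over or shifting the tin, cup and wrench.

Things in the scene. Friction and masses are not known exactly. Their poses are not given: they have to be found in the camera images.
- comb_grip (a point): Loose steel pin comb, about 200 g, standing upright in a wooden rest (70 x 170 mm, 24 mm tall), pins hanging in its trench. Point: centre of its dark upright grip block, 16 mm thick (x), 32 mm long (y), 36 mm tall. Under the block a back bar 18 mm (x) x 152 mm (y), 12 mm tall, its flat underside 30 mm below the point. z is up; the comb is the same either way round.
- comb_tip (a point): Tip of the comb's middle pin, 46 mm straight below comb_grip. Five round pins in a row along comb y, 18 mm pitch, 8 mm in diameter, 16 mm long below the back, the last 4 mm conical to 6 mm across at the tip.
- nest: Drilling nest fixed to the bench: grey plate 110 mm (x) x 200 mm (y) x 12 mm, origin at the centre of its underside. On it lies an aluminium rail 34 mm wide (x), 140 mm long (y), centred on nest x = 0, its flat top 32 mm above the origin. With the comb home, its back lies flat on the rail, its row along nest y, comb_grip 62 mm above the origin. More than 90 N, even as a knock, does damage.
- nest_mid (a point): Nest centre at the height of the rail's top (32 mm above the bench); axes as nest. The rail has five slots in a row along nest y, 18 mm pitch, each 10.5 mm long (y), 11 mm wide (x), 20 mm deep. The rail is clamped hard, but shifted along nest y by up to 14 mm either way from here, each time different: the middle slot must be seen or felt, poses do not tell it.
- keeper (a joint): Angle of the keeper, a flat steel bar 14 mm wide, 6 mm thick, 76 mm long from its pivot. 0: points along nest +y, clear of the comb; grows clockwise seen from above; 1.57: points along nest +x, across the comb's end (stop 1.62). Starts at 0 to 0.35, stays where left; 1 N at the stud moves it. Its underside passes 2 mm above the back of a comb that is home; one not home blocks it.
- keeper_pivot (a point): The keeper's upright pivot axis, at nest x -40, y +56 mm, at the height of the bar's underside, 46 mm above the bench; on a dark post 18 mm in diameter.
- keeper_stud (a point): Middle of the upright round stud on the keeper bar, 12 mm in diameter, 32 mm tall, standing 60 mm from the pivot: the thing to pinch or push. The point is 70 mm above the bench; the stud's top is 84 mm and its foot 52 mm above the bench.
- tin_mid (a point): Bystander: upright orange can, 72 mm across, 100 mm tall; point at its middle.
- cup_mid (a point): Bystander: small steel cup, 64 mm across, 50 mm tall; point at half its height.
- wrench: Bystander: wrench lying on the bench; origin on its underside, about half-way along.

How it is judged (in metres and radians):
On the way, in this order (a step that is already met when the one before it is completed fails the run):
1. all five pins are fully home in the slots while the keeper is still clear of the comb (z of comb_grip in the frame of nest below 0.064 m and horizontal distance between comb_grip and nest below 0.017 m and angle between the y axis of comb_grip and the y axis of nest, either way round below 0.08 rad and value of joint keeper below 0.8 rad), for 0.2 s.
2. the keeper lies across the end of the comb (value of joint keeper above 1.3 rad), for 0.2 s.
At the end, for the whole second after the job is handed in: The comb stands upright (within 0.05 rad) with its five pins in the five slots, its back within 2 mm of flush on the rail, in line with the nest (within 0.08 rad and 17 mm), and the keeper lies across its end (joint above 1.3 rad) (z of comb_grip in the frame of nest below 0.064 m and horizontal distance between comb_grip and nest below 0.017 m and angle between the y axis of comb_grip and the y axis of nest, either way round below 0.08 rad and angle between comb_grip's own z axis and vertical below 0.05 rad and value of joint keeper above 1.3 rad); the robot touches nothing.
It fails at once if the comb is pressed against the nest, its rail or keeper with more than 90 N (contact force between comb and nest above 90 N).
It fails at once if the tin, cup or wrench is shifted more than 20 mm or the tin or cup tipped (distance of any of tin_mid, cup_mid, wrench from where it was at the start of the episode above 0.02 m or angle between any of tin_mid, cup_mid's own z axis and vertical above 0.4 rad).
It also fails if it takes over 72 s, if anything falls off the work surface, if the arm or the gripper's body presses on something with over 40 N, if the wrist force passes 120 N, or if a joint passes its speed limit or range.

## Working session

There is one attempt and no reset: what is moved stays moved. The work goes in short steps, Python scripts to look and compute and a tool call to move; the robot and the scene stay as the last step left them, time stands still between calls to the robot, and variables do not carry over. Pictures are saved under pics/ and viewed, at most 12 in all, crops included, and the job is handed in when it is done.

Besides the shell and the picture viewer there is one more tool, called after "Emit:" as name([rows], argument=value, ...), one row to a line, values as JSON. drive_tool: Moves the arm, as the interface text tells. Its arguments: {"type":"object","properties":{"deltas":{"type":"array"}},"required":["deltas"]}

```bash
mkdir -p pics; ls; cat > h.py <<'E'
import numpy as np, cv2
from station import readout, read_camera, calibration, close_job, finder, bot
from scipy.spatial.transform import Rotation as R
def cam(name):
    c=calibration(name)
    if 'cam_to_world' in c: T=np.array(c['cam_to_world'])
    else:
        s=readout.read_state(); q=s['tool_rot']; W=np.eye(4)
        W[:3,:3]=R.from_quat([q[1],q[2],q[3],q[0]]).as_matrix(); W[:3,3]=s['ee_pos']
        T=W@np.array(c['T_tool_cam'])
    return c,T
def ray(C,col,row):
    c,T=C; d=T[:3,:3]@np.array([(col-c['cx'])/c['fx'],(row-c['cy'])/c['fy'],1]); return T[:3,3],d
def onz(C,col,row,z):
    o,d=ray(C,col,row); return o+d*(z-o[2])/d[2]
def proj(C,p):
    c,T=C; q=T[:3,:3].T@(np.array(p)-T[:3,3]); return np.array([c['fx']*q[0]/q[2]+c['cx'],c['fy']*q[1]/q[2]+c['cy']])
E
python3 - <<'E'
from h import *
s=readout.read_state();print(s,bot.finger_overhang)
np.set_printoptions(precision=1,suppress=True)
Z=dict(comb_grip=None,nest=0,nest_mid=32,keeper_pivot=46,keeper_stud=70,tin_mid=50,cup_mid=25,wrench=0)
for n in ['top','scene']:
    C=cam(n); im=read_camera(n); cv2.imwrite(f'pics/{n}.png',im); print(n,C[1][:3,3],C[0]['fx'])
    for k,z in Z.items():
        r=finder.tip_of(n,k)[:2]
        for a in r:
            row,col=a['location']; print(k,round(a['score'],2),round(col),round(row),onz(C,col,row,z if z is not None else 60))
print(calibration('wrist'))
E
```

```text
pics
{'t': 0.0, 'q': array([-1.36798426,  0.39922366,  0.04507746,  1.53789316, -0.01871377,
        1.20691495, -0.05069559]), 'joint_vel': array([-0.00059603,  0.00057772,  0.00061639, -0.00070152, -0.00015311,
        0.00090519, -0.00046344]), 'effort': array([ 8.22834477e-05, -4.75129509e+01,  1.36517733e+00, -2.54216301e+01,
        1.16490948e-02,  9.69536835e-03, -1.26798898e-05]), 'ee_pos': array([193.02710214, 620.02269108, 241.23802568]), 'tool_rot': array([-8.00006066e-05,  1.50298675e-01,  9.88640122e-01, -1.00526910e-03]), 'ft_force': array([-0.6728454 , -0.02182717,  0.95755039]), 'wrist_torque': array([-0.01400944, -0.01793577, -0.01416869]), 'finger_force': 0.0, 'gripper_width': 0.9976616257523514} 11.0
top [ 432.2  -26.7 1323.3] 508.1845906792691
comb_grip 0.98 378 214 [ 550.  -191.2   60. ]
nest 0.69 226 215 [550.4 197.5   0. ]
nest_mid 0.65 220 218 [539.1 205.6  32. ]
nest_mid 0.29 202 238 [487.4 250.1  32. ]
keeper_pivot 0.63 201 237 [490.  250.7  46. ]
keeper_stud 0.72 177 238 [485.1 304.2  70. ]
cup_mid 0.63 435 156 [ 705.8 -346.4   25. ]
wrench 0.63 303 273 [400.1  -6.2   0. ]
scene [1204.6 -241.6  904.1] 486.5442087108145
comb_grip 0.67 253 221 [ 557.3 -194.    60. ]
nest 0.6 416 189 [539.2 211.3   0. ]
nest_mid 0.69 416 182 [542.3 203.2  32. ]
keeper_pivot 0.68 424 161 [497.5 242.4  46. ]
tin_mid 0.95 380 273 [756.9  22.6  50. ]
cup_mid 0.56 193 312 [ 713.3 -353.3   25. ]
wrench 0.93 311 165 [384.8 -10.3   0. ]
{'fx': 319.32878992272555, 'fy': 319.32878992272555, 'cx': 318.28692103968, 'cy': 199.15826590019458, 'T_tool_cam': array([[  -0. ,   -1. ,   -0.3,   74.3],
       [   1. ,   -0. ,   -0. ,   -1.4],
       [   0. ,   -0.3,    1. , -132. ],
       [   0. ,    0. ,    0. ,    1. ]])}
```

```bash
python3 - <<'E'
import cv2,numpy as np
t=cv2.imread('pics/top.png')
a=cv2.resize(t[100:310,150:470],None,fx=2.5,fy=2.5,interpolation=cv2.INTER_CUBIC)
cv2.imwrite('pics/topc.png',a)
s=cv2.imread('pics/scene.png');cv2.imwrite('pics/scenec.png',cv2.resize(s[80:360,150:500],None,fx=2.1,fy=2.1,interpolation=cv2.INTER_CUBIC))
E
```

```text
(no output)
```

View pics/topc.png

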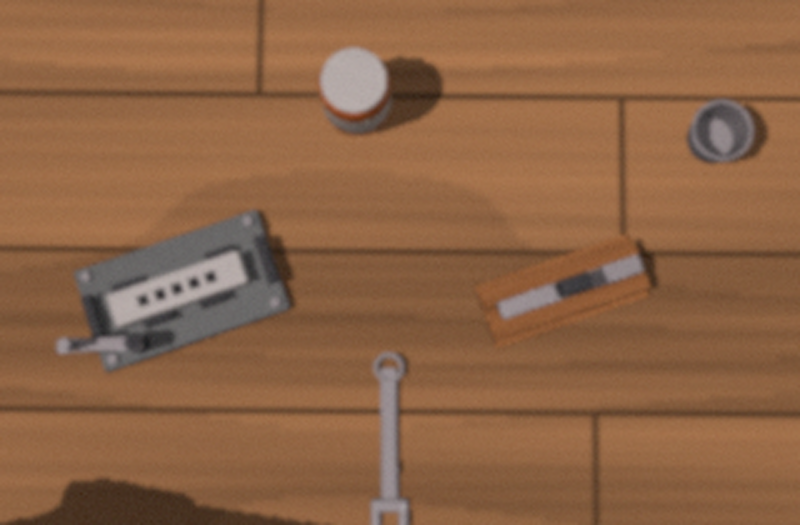

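View pics/scenec.png

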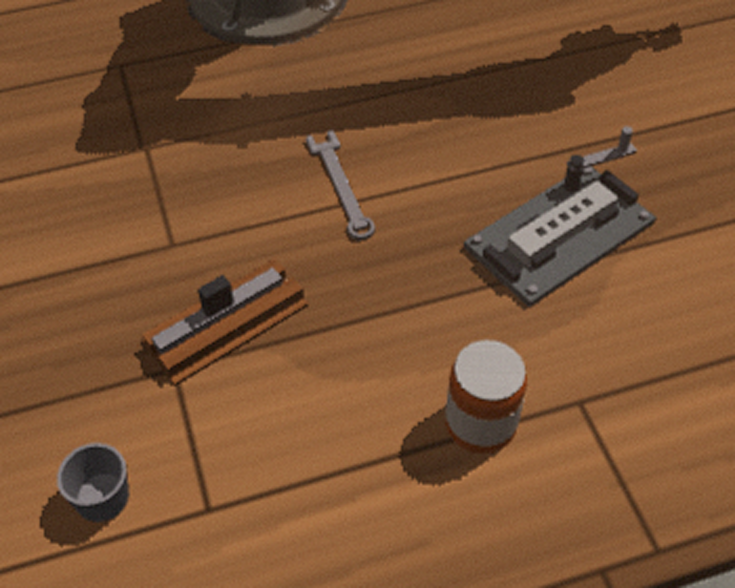

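The top view shows five slots with the middle one near px (221,216). The comb grip is near (380,213), the keeper stud is to the left of the nest, and the tin, cup and wrench are clear of the path. The nest and comb are both yawed about 0.33 rad.

```bash
cat >> h.py <<'E'
def plan(target,yaw,n,grip,split=2):
    """rows from present measured pose; yaw (rad) = world angle of tool y axis"""
    s=readout.read_state(); q=s['tool_rot']; M=R.from_quat([q[1],q[2],q[3],q[0]]).as_matrix()
    p=np.array(s['ee_pos']); a=np.arctan2(M[1,1],M[0,1]); d=np.array(target,float)-p; da=(yaw-a+np.pi)%(2*np.pi)-np.pi
    rows=[]
    for i in range(n):
        b=a+da*i/n; ty=np.array([np.cos(b),np.sin(b),0]); tx=np.array([-np.sin(b)*-1*-1,np.cos(b),0])
        v=d/n/10; rows.append([[round(float(v@tx),2),round(float(v@ty),2),round(float(-v[2]),2)],round(float(-np.degrees(da)/n),2),grip])
    print('at',p.round(1),'yaw',round(a,3),'f',s['ft_force'].round(1),'w',round(s['gripper_width'],3),'t',s['t']); print(rows if np.hypot(da,0)>0.02 else rows[0])
E
python3 - <<'E'
from h import *
plan([545,203,210],0.33,20,1)
C=cam('top')
for c,r in [(143,301),(177,289),(210,277)]: print(onz(C,150+c/2.5,100+r/2.5,32))
for c,r in [(500,310),(640,264)]: print(onz(C,150+c/2.5,100+r/2.5,40))
print(onz(C,150+575/2.5,100+285/2.5,72))
E
```

```text
at [193.2 620.7 242.4] yaw 1.269 f [-0.5  0.7  0.9] w 1.003 t 0.9
[[[-2.3, -1.47, 0.16], 2.69, 1], [[-2.37, -1.36, 0.16], 2.69, 1], [[-2.43, -1.25, 0.16], 2.69, 1], [[-2.48, -1.13, 0.16], 2.69, 1], [[-2.53, -1.02, 0.16], 2.69, 1], [[-2.58, -0.9, 0.16], 2.69, 1], [[-2.62, -0.77, 0.16], 2.69, 1], [[-2.65, -0.65, 0.16], 2.69, 1], [[-2.68, -0.52, 0.16], 2.69, 1], [[-2.7, -0.4, 0.16], 2.69, 1], [[-2.72, -0.27, 0.16], 2.69, 1], [[-2.73, -0.14, 0.16], 2.69, 1], [[-2.73, -0.02, 0.16], 2.69, 1], [[-2.73, 0.11, 0.16], 2.69, 1], [[-2.72, 0.24, 0.16], 2.69, 1], [[-2.71, 0.37, 0.16], 2.69, 1], [[-2.69, 0.49, 0.16], 2.69, 1], [[-2.66, 0.62, 0.16], 2.69, 1], [[-2.63, 0.74, 0.16], 2.69, 1], [[-2.59, 0.87, 0.16], 2.69, 1]]
[532.6823347  238.93769521  32.        ]
[545.19038377 204.76687876  32.        ]
[557.72422854 171.52251214  32.        ]
[ 525.65081981 -123.73894975   40.        ]
[ 573.60248062 -266.33950656   40.        ]
[ 548.66285506 -195.63043901   72.        ]
```

Emit:
drive_tool([
  [[-2.3, -1.5, 0.2], 2.7, 1],
  [[-2.4, -1.4, 0.2], 2.7, 1],
  [[-2.4, -1.2, 0.2], 2.7, 1],
  [[-2.5, -1.1, 0.2], 2.7, 1],
  [[-2.5, -1.0, 0.2], 2.7, 1],
  [[-2.6, -0.9, 0.2], 2.7, 1],
  [[-2.6, -0.8, 0.2], 2.7, 1],
  [[-2.6, -0.6, 0.2], 2.7, 1],
  [[-2.7, -0.5, 0.2], 2.7, 1],
  [[-2.7, -0.4, 0.2], 2.7, 1],
])

```text
t: 1.9
ee_pos: [370.5, 410.8, 222.2]
tool_rot: [0.0, 0.379, 0.926, 0.0]
ft_force: [0.1, -0.1, 0.1]
gripper_width: 1.002
finger_force: 0.0
```

Emit:
drive_tool([
  [[-2.7, -0.3, 0.1], 2.7, 1],
  [[-2.7, -0.1, 0.1], 2.7, 1],
  [[-2.7, 0, 0.1], 2.7, 1],
  [[-2.7, 0.1, 0.1], 2.7, 1],
  [[-2.7, 0.2, 0.1], 2.7, 1],
  [[-2.7, 0.4, 0.1], 2.7, 1],
  [[-2.7, 0.5, 0.1], 2.7, 1],
  [[-2.7, 0.6, 0.1], 2.7, 1],
  [[-2.6, 0.7, 0.1], 2.7, 1],
  [[-2.6, 0.9, 0.1], 2.7, 1],
])

```text
t: 2.9
ee_pos: [544.6, 201.9, 212.3]
tool_rot: [0.0, 0.584, 0.812, 0.0]
ft_force: [0.1, 0.4, 0.1]
gripper_width: 1.002
finger_force: 0.0
```

```bash
python3 - <<'E'
from h import *
np.set_printoptions(precision=1,suppress=True)
read_camera('top')
plan([545,203,210],0.33,1,1)
C=cam('wrist'); im=read_camera('wrist'); cv2.imwrite('pics/w1.png',im)
for k,z in dict(nest=0,nest_mid=32,keeper_pivot=46,keeper_stud=70).items():
    for a in finder.tip_of('wrist',k)[:2]:
        row,col=a['location']; print(k,round(a['score'],2),round(col),round(row),onz(C,col,row,z))
E
```

```text
at [547.9 196.3 212.5] yaw 0.315 f [ 2.4 -3.6  0.8] w 1.0 t 2.95
[[0.73, -0.07, 0.25], -0.86, 1]
nest 0.89 317 162 [544.4 204.2   0. ]
nest_mid 0.6 320 170 [547.5 203.1  32. ]
keeper_pivot 0.58 274 114 [490.5 242.4  46. ]
keeper_stud 0.96 288 36 [487.9 303.7  70. ]
```

View pics/w1.png

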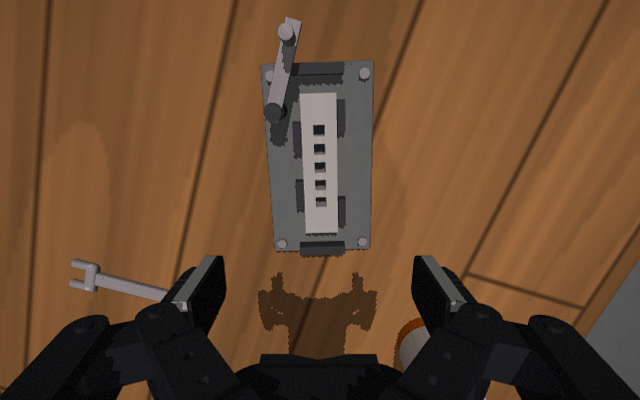

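The wrist view shows the rail running nearly along the image column. The five slots are at about (319,130), (320,149), (320,167), (320,185), (321,202), and the stud at (287,33). The arm was still settling, so I'll re-measure.

```bash
cat >> h.py <<'E'
def slots(im,C,box):
    x0,y0,x1,y1=box; g=cv2.cvtColor(cv2.resize(im[y0:y1,x0:x1],None,fx=6,fy=6,interpolation=cv2.INTER_CUBIC),cv2.COLOR_BGR2GRAY)
    t,_=cv2.threshold(g,0,255,cv2.THRESH_OTSU); br=(g>t).astype(np.uint8)
    cn,_=cv2.findContours(br,cv2.RETR_EXTERNAL,cv2.CHAIN_APPROX_NONE); big=max(cn,key=cv2.contourArea)
    (cx,cy),wh,an=cv2.minAreaRect(big); pc=lambda a,b:((a+.5)/6-.5+x0,(b+.5)/6-.5+y0)
    print('rail',pc(cx,cy),np.array(wh)/6,onz(C,*pc(cx,cy),32).round(1))
    m=np.zeros_like(br); cv2.drawContours(m,[big],-1,1,-1); n,l,st,ce=cv2.connectedComponentsWithStats(m*(1-br))
    out=[]
    for i in range(1,n):
        if st[i,4]>600:
            bx,by,bw,bh=st[i,:4]; p=pc(bx+bw/2-.5,by+bh/2-.5); out.append(onz(C,*p,32)); print(np.round(p,1),bw/6,bh/6,out[-1].round(1))
    return np.array(out)
E
python3 - <<'E'
from h import *
np.set_printoptions(precision=1,suppress=True)
for k in range(4): read_camera('wrist')
plan([545,203,210],0.33,1,1)
C=cam('wrist'); im=read_camera('wrist'); cv2.imwrite('pics/w2.png',im)
S=slots(im,C,(292,85,348,245))
if len(S)>1: d=S[np.argmax(S[:,1])]-S[np.argmin(S[:,1])]; print('yaw',np.arctan2(-d[0],d[1]),np.linalg.norm(d),S.mean(0))
for k,z in dict(nest=0,nest_mid=32,keeper_pivot=46,keeper_stud=70).items():
    for a in finder.tip_of('wrist',k)[:1]:
        row,col=a['location']; print(k,round(a['score'],2),round(col),round(row),onz(C,col,row,z))
T=cam('top'); im=read_camera('top')
S=slots(im,T,(185,195,255,235)) 
plan([549,-195,200],0.32,20,1)
E
```

```text
at [543.1 204.8 212.3] yaw 0.328 f [-0.7  0.2 -0.8] w 0.997 t 3.4
[[-0.23, 0.12, 0.23], -0.09, 1]
rail (321.24269612630206, 172.97601318359375) [137.8  37.2] [544.1 210.1  32. ]
[321.3 140.9] 11.666666666666666 10.833333333333334 [533.9 240.1  32. ]
[321.7 159.4] 11.333333333333334 10.5 [540.1 223.2  32. ]
[322.  177.2] 11.333333333333334 10.166666666666666 [546.2 206.2  32. ]
[322.1 194.4] 11.166666666666666 9.833333333333334 [552.1 189.3  32. ]
[322.4 211.3] 10.833333333333334 9.666666666666666 [558.4 172.2  32. ]
yaw 0.3458965198782779 72.24586926679044 [546.2 206.2  32. ]
nest 0.76 320 175 [546.1 201.2   0. ]
nest_mid 0.84 322 181 [547.8 202.3  32. ]
keeper_pivot 0.6 277 125 [490.7 242.2  46. ]
keeper_stud 0.96 294 47 [487.8 306.3  70. ]
rail (232.5, 214.5) [39.8 43.8] [548.2 175.1  32. ]
[238.5 199.8] 14.0 5.0 [586.  160.8  32. ]
[249.7 206.2] 7.333333333333333 12.833333333333334 [569.7 131.9  32. ]
[236.5 219.3] 14.666666666666666 7.333333333333333 [536.  164.6  32. ]
at [543.6 204.  212.4] yaw 0.327 f [ 0.6  0.2 -0.4] w 1.002 t 3.7
[[-1.9, -0.61, 0.06], 0.02, 1]
```

Emit:
drive_tool([
  [[-2, -0.6, 0.1], 0, 1],
  [[-4, -1.2, 0.1], 0, 1],
  [[-4, -1.3, 0.1], 0, 1],
  [[-4, -1.3, 0.1], 0, 1],
  [[-4, -1.3, 0.1], 0, 1],
  [[-4, -1.3, 0.1], 0, 1],
  [[-4, -1.3, 0.1], 0, 1],
  [[-4, -1.3, 0.1], 0, 1],
  [[-4, -1.3, 0.1], 0, 1],
  [[-2, -0.7, 0.1], 0, 1],
])

```text
t: 4.7
ee_pos: [548.4, -179.2, 202.7]
tool_rot: [0.001, 0.585, 0.811, -0.001]
ft_force: [1.1, -0.4, -0.0]
gripper_width: 1.002
finger_force: 0.0
```

```bash
python3 - <<'E'
from h import *
np.set_printoptions(precision=1,suppress=True)
for k in range(5): read_camera('wrist')
C=cam('wrist'); im=read_camera('wrist'); cv2.imwrite('pics/w3.png',im)
for a in finder.tip_of('wrist','comb_grip')[:1]:
        row,col=a['location']; print(round(a['score'],2),round(col),round(row),onz(C,col,row,62))
for a in finder.silhouettes('wrist','comb_grip')[:2]: print(a['score'],a['extent'])
plan([549,-195,200],0.32,1,1)
E
```

```text
0.66 307 207 [ 545.4 -192.7   62. ]
0.86 [311.6, 195.9, 25.4, 149.1]
at [ 549.7 -172.5  202.2] yaw 0.33 f [-0.2 -0.1  0.1] w 1.001 t 5.1
[[-2.11, -0.8, 0.22], 0.54, 1]
```

View pics/w3.png

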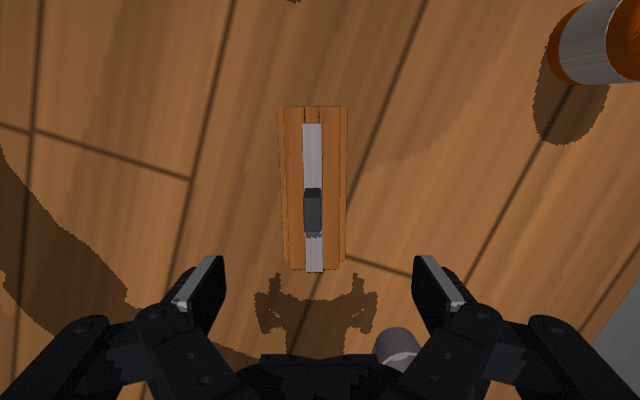

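The comb bar runs from (312,123) to (315,272), with the dark block at about cols 304–321, rows 188–235. I'll measure it from the colour edges.

```bash
python3 - <<'E'
from h import *
np.set_printoptions(precision=1,suppress=True)
C=cam('wrist'); im=cv2.imread('pics/w3.png')
hsv=cv2.cvtColor(im,cv2.COLOR_BGR2HSV)
box=np.zeros(im.shape[:2],np.uint8); box[115:280,296:332]=1
bar=((hsv[...,1]<70)&(hsv[...,2]>85)).astype(np.uint8)*box
ys,xs=np.nonzero(bar)
print('bar rows',ys.min(),ys.max())
for r0,r1 in [(130,140),(175,185),(250,260)]:
    k=(ys>=r0)&(ys<r1); print(r0,xs[k].mean(),k.sum()/10, onz(C,xs[k].mean(),(r0+r1-1)/2,36))
e=[onz(C,312,ys.min()-.5,36),onz(C,315,ys.max()+.5,36)]; print(e,np.mean(e,0),np.linalg.norm(e[0]-e[1]))
d=e[0]-e[1]; print('yaw',np.arctan2(-d[0],d[1]))
g=hsv[...,2]
print(im[184:242,312].mean(1))
for r in (205,215,225): print(g[r,300:328])
E
```

```text
bar rows 123 271
130 311.5959595959596 19.8 [ 529.4 -132.9   36. ]
175 312.3956043956044 18.2 [ 543.6 -173.    36. ]
250 313.84393063583815 17.3 [ 570.3 -247.8   36. ]
[array([ 526.4, -122.6,   36. ]), array([ 577.7, -266.1,   36. ])] [ 552.1 -194.4   36. ] 152.47054946316698
yaw 0.3436003989398422
[133.3 133.  134.7 118.   43.3  28.   31.   33.3  34.7  34.   32.   33.7
  32.   41.7  51.   55.3  56.7  58.   54.7  55.7  57.3  56.3  56.   57.7
  54.7  54.3  55.3  55.3  56.7  56.   55.   55.3  55.3  55.7  54.7  50.7
  54.3  52.7  55.   54.7  55.3  55.7  56.7  54.3  54.   55.   49.3  52.
  68.7  65.3  69.   64.7  62.7  92.  129.  128.  127.7 126.7]
[132 134 127  47  50  57  56  59  57  57  56  58  58  58  57  59  58  55
  56  53  42  57 114 140 141 138 136 134]
[130 132 128  68  54  55  54  56  57  55  55  57  57  57  56  56  55  54
  55  54  45  64 105 143 140 139 135 135]
[131 132 134 127  48  51  56  54  56  58  59  57  57  57  55  51  54  55
  56  53  40  45 101 142 141 140 137 133]
```

```bash
python3 - <<'E'
from h import *
C=cam('wrist'); print(onz(C,311.8,214.5,72), np.linalg.norm(onz(C,312,197.5,72)-onz(C,312,231.5,72)))
plan([551.8,-194.4,115],0.343,10,1)
plan([551.8,-194.4,48],0.343,10,1)
E
```

```text
[ 550.92066972 -194.41923633   72.        ] 31.490637935892448
at [ 549.7 -172.5  202.2] yaw 0.33 f [-0.2 -0.1  0.1] w 1.001 t 5.1
[[-0.21, -0.05, 0.87], -0.08, 1]
at [ 549.7 -172.5  202.2] yaw 0.33 f [-0.2 -0.1  0.1] w 1.001 t 5.1
[[-0.21, -0.05, 1.54], -0.08, 1]
```

Emit:
drive_tool([
  [[-0.2, -0.1, 1], -0.1, 1],
  [[-0.2, -0.1, 1], -0.1, 1],
  [[-0.3, -0.1, 1], -0.1, 1],
  [[-0.2, -0.1, 1], -0.1, 1],
  [[-0.2, 0, 1], -0.1, 1],
  [[-0.2, 0, 1], -0.1, 1],
  [[-0.2, 0, 1], -0.1, 1],
  [[-0.2, 0, 0.9], -0.1, 1],
  [[-0.2, 0, 0.8], 0, 1],
  [[-0.2, 0, 0.5], 0, 1],
])

```text
t: 6.1
ee_pos: [552.2, -195.5, 109.4]
tool_rot: [-0.0, 0.577, 0.817, -0.0]
ft_force: [-0.8, 0.1, -0.6]
gripper_width: 1.002
finger_force: 0.0
```

```bash
python3 - <<'E'
from h import *
for k in range(5): read_camera('wrist')
C=cam('wrist'); im=read_camera('wrist'); cv2.imwrite('pics/w4.png',im)
plan([551.5,-194.4,54],0.343,6,1)
print(proj(C,[551.5,-194.4,72]))
E
```

```text
at [ 552.8 -195.5  110.8] yaw 0.341 f [0.6 0.1 0. ] w 1.001 t 6.4
[[0.02, -0.01, 0.95], -0.02, 1]
[317.59107861 231.30734788]
```

View pics/w4.png

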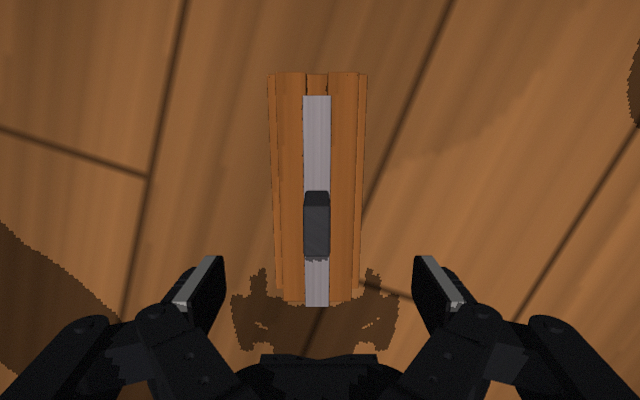

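The block is centred at about (317,230), midway between the fingers, so I'll descend and grip.

Emit:
drive_tool([
  [[0, 0, 1], 0, 1],
  [[0, 0, 1], 0, 1],
  [[0, 0, 1], 0, 1],
  [[0, 0, 1], 0, 1],
  [[0.1, 0, 0.8], 0, 1],
  [[0, 0, 0.6], 0, 1],
  [[0, 0, 0.3], 0, 1],
  [[0, 0, 0], 0, 1],
  [[0, 0, 0], 0, 1],
  [[0, 0, 0], 0, 1],
])

```text
t: 7.4
ee_pos: [552.4, -194.7, 53.7]
tool_rot: [0.0, 0.577, 0.817, 0.0]
ft_force: [0.2, 0.7, 0.2]
gripper_width: 1.001
finger_force: 0.0
```

Emit:
drive_tool([
  [[0, 0, 0], 0, 0.5],
  [[0, 0, 0], 0, 0.4],
  [[0, 0, 0], 0, 0.3],
  [[0, 0, 0], 0, 0.2],
  [[0, 0, 0], 0, 0.1],
  [[0, 0, 0], 0, 0],
  [[0, 0, 0], 0, 0],
  [[0, 0, 0], 0, 0],
  [[0, 0, 0], 0, 0],
  [[0, 0, 0], 0, 0],
])

```text
t: 8.4
ee_pos: [552.1, -194.6, 53.4]
tool_rot: [0.0, 0.577, 0.817, 0.0]
ft_force: [-0.8, -0.4, 2.3]
gripper_width: 0.177
finger_force: 58.9
```

Emit:
drive_tool([
  [[0, 0, -0.5], 0, 0],
  [[0, 0, -1], 0, 0],
  [[0, 0, -1.5], 0, 0],
  [[0, 0, -2], 0, 0],
  [[0, 0, -2], 0, 0],
  [[0, 0, -2], 0, 0],
  [[0, 0, -1.5], 0, 0],
  [[0, 0, -1], 0, 0],
  [[0, 0, -0.5], 0, 0],
  [[0, 0, 0], 0, 0],
])

```text
t: 9.4
ee_pos: [552.2, -194.5, 173.7]
tool_rot: [0.0, 0.577, 0.817, 0.0]
ft_force: [-0.4, -0.6, -2.1]
gripper_width: 0.173
finger_force: 58.5
```

```bash
python3 - <<'E'
from h import *
im=read_camera('wrist'); cv2.imwrite('pics/w5.png',im)
plan([546.2,206.2,175],0.344,10,0)
E
```

```text
at [ 551.8 -194.3  173. ] yaw 0.341 f [ 0.2  0.5 -3.4] w 0.173 t 9.45
[[3.79, 1.29, -0.02], -0.02, 0]
```

View pics/w5.png

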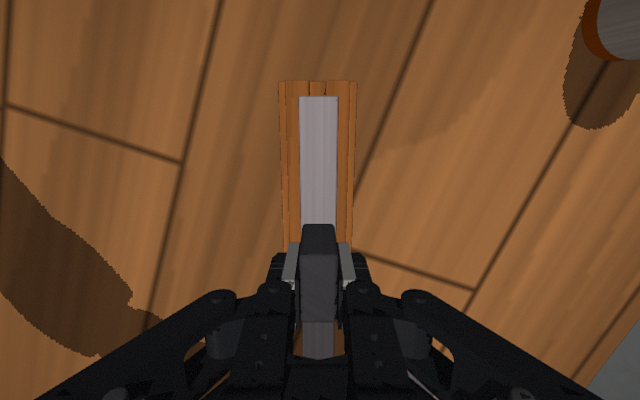

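The comb hangs straight in the grip, with its bar centred at about col 318 and its far edge at about row 96.

```bash
python3 - <<'E'
from h import *
np.set_printoptions(precision=2,suppress=True)
im=cv2.imread('pics/w5.png'); c=calibration('wrist'); Tc=np.array(c['T_tool_cam'])
hsv=cv2.cvtColor(im,cv2.COLOR_BGR2HSV); m=(hsv[...,1]<70)&(hsv[...,2]>85)
col=m[85:110,302:336].mean(1); r=85+np.argmax(col>.5)-.5; print('edge row',r)
for r0 in (105,160,210):
    x=np.nonzero(m[r0,285:350])[0]+285; print(r0,x.min(),x.max())
C=(c,Tc)
for z in (17.4,): print(onz(C,318,r,z), onz(C,319,105,z), onz(C,318.5,210,z), onz(C,300.5,110,z)-onz(C,337,110,z))
E
```

```text
edge row 95.5
105 299 337
160 300 336
210 301 335
[75.72 -0.44 17.4 ] [71.67  0.01 17.4 ] [21.83 -0.25 17.4 ] [  0.01 -16.45   0.  ]
```

Emit:
drive_tool([
  [[2, 0.7, 0], 0, 0],
  [[4, 1.4, 0], 0, 0],
  [[4, 1.4, 0], 0, 0],
  [[4, 1.4, 0], 0, 0],
  [[4, 1.4, 0], 0, 0],
  [[4, 1.4, 0], 0, 0],
  [[4, 1.4, 0], 0, 0],
  [[4, 1.4, 0], 0, 0],
  [[4, 1.3, 0], 0, 0],
  [[3.9, 1.1, 0], -0.1, 0],
])

```text
t: 10.45
ee_pos: [546.2, 207.5, 172.2]
tool_rot: [-0.0, 0.576, 0.817, -0.001]
ft_force: [1.1, 0.2, -2.7]
gripper_width: 0.174
finger_force: 58.5
```

```bash
python3 - <<'E'
from h import *
for k in range(5): read_camera('wrist')
plan([546.2,206.2,100],0.344,10,0)
E
```

```text
at [546.5 205.1 172.3] yaw 0.343 f [-0.5 -0.8 -2.1] w 0.179 t 10.7
[[0.01, 0.0, 0.72], -0.01, 0]
```

Emit:
drive_tool([
  [[0, 0, 1], 0, 0],
  [[0, 0, 1.2], 0, 0],
  [[0, 0, 1.4], 0, 0],
  [[0, 0, 1.4], 0, 0],
  [[0, 0, 1.4], 0, 0],
  [[0, 0, 1], 0, 0],
  [[0, 0, 0.8], 0, 0],
  [[0, 0, 0.4], 0, 0],
  [[0, 0, 0.2], 0, 0],
  [[0, 0, 0], 0, 0],
])

```text
t: 11.7
ee_pos: [547.2, 205.9, 85.4]
tool_rot: [0.0, 0.576, 0.817, 0.0]
ft_force: [0.5, 0.1, -2.2]
gripper_width: 0.174
finger_force: 58.7
```

```bash
python3 - <<'E'
from h import *
P=[];F=[]
for k in range(8): 
    im=read_camera('wrist'); s=readout.read_state(); P.append(s['ee_pos']);F.append(s['ft_force'])
print(np.mean(P,0),np.std(P,0),np.mean(F,0))
plan([546.2,206.2,100],0.344,1,0)
c=im[:320,200:440]; cv2.imwrite('pics/w6.png',cv2.resize(c,None,fx=1.8,fy=1.8))
E
```

```text
[547.35157679 205.9387543   85.74265092] [0.10525333 0.03700334 0.1004901 ] [-0.03663184 -0.00379216 -2.25953443]
at [547.2 205.9  85.6] yaw 0.342 f [ 0.6 -0.2 -2.4] w 0.173 t 12.1
[[0.06, -0.08, -1.44], -0.09, 0]
```

View pics/w6.png

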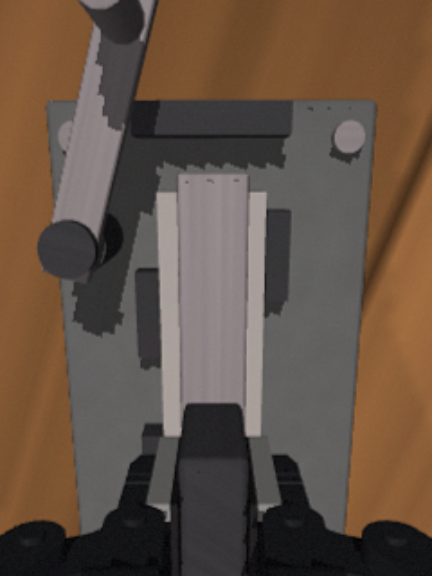

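The comb is over the rail and parallel to it, about 0.5 mm off centre sideways. I'll correct that and lower slowly.

Emit:
drive_tool([
  [[0.07, -0.06, 0.1], -0.1, 0],
  [[0, 0, 0.1], 0, 0],
  [[0, 0, 0.15], 0, 0],
  [[0, 0, 0.15], 0, 0],
  [[0, 0, 0.15], 0, 0],
  [[0, 0, 0.15], 0, 0],
  [[0, 0, 0.15], 0, 0],
  [[0, 0, 0.15], 0, 0],
  [[0, 0, 0], 0, 0],
  [[0, 0, 0], 0, 0],
])

```text
t: 13.1
ee_pos: [546.2, 206.3, 74.3]
tool_rot: [-0.0, 0.576, 0.818, 0.0]
ft_force: [0.1, 0.4, -2.8]
gripper_width: 0.177
finger_force: 58.7
```

Emit:
drive_tool([
  [[0, 0, 0.1], 0, 0],
  [[0, 0, 0.1], 0, 0],
  [[0, 0, 0.1], 0, 0],
  [[0, 0, 0.1], 0, 0],
  [[0, 0, 0.1], 0, 0],
  [[0, 0, 0.1], 0, 0],
  [[0, 0, 0.1], 0, 0],
  [[0, 0, 0.1], 0, 0],
  [[0, 0, 0.1], 0, 0],
  [[0, 0, 0], 0, 0],
])

```text
t: 14.1
ee_pos: [546.1, 206.2, 65.2]
tool_rot: [-0.0, 0.576, 0.818, -0.0]
ft_force: [-0.2, 0.6, -3.4]
gripper_width: 0.175
finger_force: 58.7
```

Emit:
drive_tool([
  [[0, 0, 0.05], 0, 0],
  [[0, 0, 0.05], 0, 0],
  [[0, 0, 0.05], 0, 0],
  [[0, 0, 0.05], 0, 0],
  [[0, 0, 0.05], 0, 0],
  [[0, 0, 0.05], 0, 0],
  [[0, 0, 0.05], 0, 0],
  [[0, 0, 0.05], 0, 0],
  [[0, 0, 0], 0, 0],
  [[0, 0, 0], 0, 0],
])

```text
t: 15.1
ee_pos: [546.3, 206.2, 61.4]
tool_rot: [0.0, 0.576, 0.818, 0.0]
ft_force: [0.3, -0.4, -1.1]
gripper_width: 0.181
finger_force: 58.8
```

Emit:
drive_tool([
  [[0, 0, 0.03], 0, 0],
  [[0, 0, 0.03], 0, 0],
  [[0, 0, 0.03], 0, 0],
  [[0, 0, 0.03], 0, 0],
  [[0, 0, 0], 0, 0],
  [[0, 0, 0], 0, 0],
  [[0, 0, 0], 0, 0],
  [[0, 0, 0], 0, 0],
  [[0, 0, 0], 0, 0],
  [[0, 0, 0], 0, 0],
])

```text
t: 16.1
ee_pos: [546.3, 206.3, 61.3]
tool_rot: [-0.0, 0.576, 0.818, 0.0]
ft_force: [-3.6, -0.6, 9.2]
gripper_width: 0.177
finger_force: 60.2
```

The comb is seated: TCP is at 61.4 as predicted, with contact force showing. I'll release and rise.

Emit:
drive_tool([
  [[0, 0, -0.05], 0, 0.1],
  [[0, 0, 0], 0, 0.25],
  [[0, 0, 0], 0, 0.4],
  [[0, 0, 0], 0, 0.6],
  [[0, 0, 0], 0, 0.8],
  [[0, 0, 0], 0, 0.8],
  [[0, 0, 0], 0, 0.8],
  [[0, 0, -0.5], 0, 0.8],
  [[0, 0, -1], 0, 0.8],
  [[0, 0, -1], 0, 0.8],
])

```text
t: 17.1
ee_pos: [546.4, 206.3, 86.6]
tool_rot: [0.0, 0.576, 0.818, 0.0]
ft_force: [0.1, 0.5, 0.2]
gripper_width: 0.802
finger_force: 0.0
```

Emit:
drive_tool([
  [[0, 0, -2], 0, 0.8],
  [[0, 0, -2], 0, 0.8],
  [[0, 0, -2], 0, 0.8],
  [[0, 0, -2], 0, 0.8],
  [[0, 0, -1.5], 0, 0.8],
  [[0, 0, -1], 0, 0.8],
  [[0, 0, 0], 0, 0.6],
  [[0, 0, 0], 0, 0.6],
  [[0, 0, 0], 0, 0.6],
  [[0, 0, 0], 0, 0.6],
])

```text
t: 18.1
ee_pos: [545.7, 206.0, 189.6]
tool_rot: [-0.0, 0.576, 0.818, -0.001]
ft_force: [-0.8, -0.2, 0.4]
gripper_width: 0.597
finger_force: 0.0
```

```bash
python3 - <<'E'
from h import *
np.set_printoptions(precision=1,suppress=True)
C=cam('wrist'); im=read_camera('wrist'); cv2.imwrite('pics/w7.png',im)
for k,z in dict(keeper_pivot=46,keeper_stud=70,comb_grip=62).items():
    for a in finder.tip_of('wrist',k)[:1]:
        row,col=a['location']; print(k,round(a['score'],2),round(col),round(row),onz(C,col,row,z))
plan([488,304,170],0.344,10,0.6)
E
```

```text
keeper_pivot 0.68 273 124 [490.8 244.7  46. ]
keeper_stud 0.75 290 42 [487.5 305.8  70. ]
comb_grip 0.77 318 190 [544.4 207.5  62. ]
at [546.1 206.2 190.2] yaw 0.344 f [ 0.7 -0.4  0.3] w 0.595 t 18.3
[[1.12, -0.22, 0.2], -0.0, 0.6]
```

View pics/w7.png

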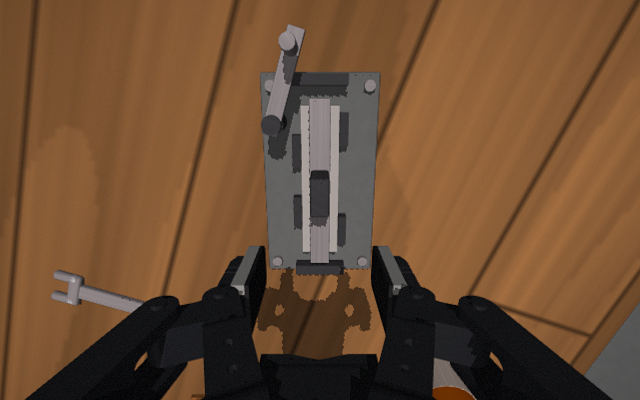

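The comb sits home on the rail. The stud top is near (288,39) and the post top near (272,124). I'll move over the stud and re-measure.

Emit:
drive_tool([
  [[0.6, -0.1, 0], 0, 0.6],
  [[1.3, -0.3, 0], 0, 0.6],
  [[1.3, -0.3, 0], 0, 0.6],
  [[1.3, -0.3, 0], 0, 0.6],
  [[1.3, -0.3, 0], 0, 0.6],
  [[1.3, -0.3, 0], 0, 0.6],
  [[1.3, -0.3, 0], 0, 0.6],
  [[1.3, -0.2, 0], 0, 0.6],
  [[0.9, -0.1, 0], 0, 0.6],
  [[0.4, 0, 0], 0, 0.6],
])

```text
t: 19.3
ee_pos: [487.7, 303.7, 190.5]
tool_rot: [-0.0, 0.575, 0.818, 0.0]
ft_force: [0.2, 0.0, 0.0]
gripper_width: 0.604
finger_force: 0.0
```

```bash
python3 - <<'E'
from h import *
np.set_printoptions(precision=1,suppress=True)
for k in range(5): read_camera('wrist')
C=cam('wrist'); im=read_camera('wrist'); cv2.imwrite('pics/w8.png',im)
for k,z in dict(keeper_pivot=46,keeper_stud=70).items():
    for a in finder.tip_of('wrist',k)[:1]:
        row,col=a['location']; print(k,round(a['score'],2),round(col),round(row),onz(C,col,row,z))
plan([488,304,170],0.344,1,0.6)
cv2.imwrite('pics/w8c.png',cv2.resize(im[100:400,150:490],None,fx=1.7,fy=1.7))
E
```

```text
keeper_pivot 0.63 299 242 [489.7 244.   46. ]
keeper_stud 0.63 320 188 [488.5 306.5  70. ]
at [488.8 301.7 190.7] yaw 0.343 f [ 0.2 -0.2 -0.3] w 0.6 t 19.7
[[0.24, 0.0, 2.07], -0.07, 0.6]
```

View pics/w8c.png

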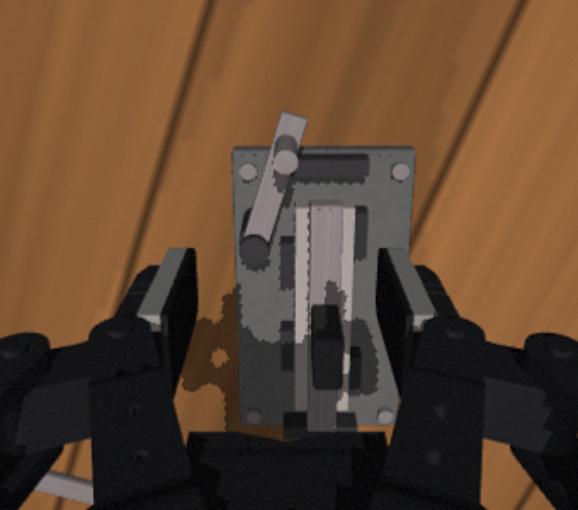

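The stud top is at px (318,195). I'll compute its position and the rows for the descent and the arc.

```bash
python3 - <<'E'
from h import *
np.set_printoptions(precision=1,suppress=True)
C=cam('wrist'); s=onz(C,318.2,194.7,84); print(s, onz(C,300,247,62))
y=0.344; nx=np.array([np.cos(y),np.sin(y)]); ny=np.array([-np.sin(y),np.cos(y)])
piv=np.array([547,201.8])-40*nx+56*ny; v=s[:2]-piv; print('piv',piv,'r',np.linalg.norm(v),'ang',np.arctan2(v@nx,v@ny))
plan([*s[:2],73],y,10,0.6)
a0=np.arctan2(v@nx,v@ny); A=np.linspace(a0,1.54,21); p=60*np.c_[np.cos(A),np.sin(A)] # tool x=ny, tool y=nx
print((np.diff(p,axis=0)/10).round(2).tolist())
E
```

```text
[487.2 304.9  84. ] [490.4 247.4  62. ]
piv [490.5 241. ] r 63.998880764199114 ang 0.29374455445373393
at [488.8 301.7 190.7] yaw 0.343 f [ 0.2 -0.2 -0.3] w 0.6 t 19.7
[[0.04, -0.0, 1.18], -0.01, 0.6]
[[-0.12, 0.35], [-0.14, 0.35], [-0.16, 0.34], [-0.18, 0.33], [-0.2, 0.31], [-0.22, 0.3], [-0.24, 0.29], [-0.26, 0.27], [-0.27, 0.25], [-0.29, 0.24], [-0.3, 0.22], [-0.32, 0.2], [-0.33, 0.18], [-0.34, 0.16], [-0.35, 0.14], [-0.36, 0.11], [-0.36, 0.09], [-0.37, 0.07], [-0.37, 0.05], [-0.37, 0.02]]
```

Emit:
drive_tool([
  [[0.2, 0, 1], 0, 0.6],
  [[0, 0, 1.5], 0, 0.6],
  [[0, 0, 1.7], 0, 0.6],
  [[0, 0, 1.7], 0, 0.6],
  [[0, 0, 1.7], 0, 0.6],
  [[0, 0, 1.5], 0, 0.6],
  [[0, 0, 1.2], 0, 0.6],
  [[0, 0, 0.8], 0, 0.6],
  [[0, 0, 0.4], 0, 0.6],
  [[0, 0, 0.1], 0, 0.6],
])

```text
t: 20.7
ee_pos: [487.8, 304.3, 74.4]
tool_rot: [-0.0, 0.576, 0.818, -0.0]
ft_force: [1.0, 0.7, -0.1]
gripper_width: 0.597
finger_force: 0.0
```

Emit:
drive_tool([
  [[0, 0, 0], 0, 0.5],
  [[0, 0, 0], 0, 0.4],
  [[0, 0, 0], 0, 0.3],
  [[0, 0, 0], 0, 0.25],
  [[0, 0, 0], 0, 0.2],
  [[0, 0, 0], 0, 0.1],
  [[0, 0, 0], 0, 0],
  [[0, 0, 0], 0, 0],
  [[0, 0, 0], 0, 0],
  [[0, 0, 0], 0, 0],
])

```text
t: 21.7
ee_pos: [487.9, 304.3, 74.9]
tool_rot: [-0.0, 0.576, 0.818, 0.0]
ft_force: [-0.8, -0.1, 3.8]
gripper_width: 0.112
finger_force: 58.8
```

Emit:
drive_tool([
  [[-0.12, 0.35, 0], 0, 0],
  [[-0.14, 0.35, 0], 0, 0],
  [[-0.16, 0.34, 0], 0, 0],
  [[-0.18, 0.33, 0], 0, 0],
  [[-0.2, 0.31, 0], 0, 0],
  [[-0.22, 0.3, 0], 0, 0],
  [[-0.24, 0.29, 0], 0, 0],
  [[-0.26, 0.27, 0], 0, 0],
  [[-0.27, 0.25, 0], 0, 0],
  [[-0.29, 0.24, 0], 0, 0],
])

```text
t: 22.7
ee_pos: [522.9, 297.1, 74.8]
tool_rot: [-0.001, 0.576, 0.818, 0.001]
ft_force: [-4.5, 5.8, 5.5]
gripper_width: 0.112
finger_force: 59.4
```

Emit:
drive_tool([
  [[-0.3, 0.22, 0], 0, 0],
  [[-0.32, 0.2, 0], 0, 0],
  [[-0.33, 0.18, 0], 0, 0],
  [[-0.34, 0.16, 0], 0, 0],
  [[-0.35, 0.14, 0], 0, 0],
  [[-0.36, 0.11, 0], 0, 0],
  [[-0.36, 0.09, 0], 0, 0],
  [[-0.37, 0.07, 0], 0, 0],
  [[-0.37, 0.05, 0], 0, 0],
  [[-0.37, 0.02, 0], 0, 0],
])

```text
t: 23.7
ee_pos: [547.3, 263.7, 74.9]
tool_rot: [0.001, 0.575, 0.818, -0.002]
ft_force: [-1.5, -3.1, 6.1]
gripper_width: 0.111
finger_force: 59.3
```

```bash
python3 - <<'E'
from h import *
for k in range(4): read_camera('wrist')
im=read_camera('wrist')
plan([546.7,262,75],0.344,1,0)
cv2.imwrite('pics/w9.png',cv2.resize(im[100:400,150:490],None,fx=1.7,fy=1.7))
E
```

```text
at [547.7 262.5  74.9] yaw 0.343 f [-1.7 -2.4  6.3] w 0.112 t 23.95
[[-0.02, -0.11, -0.01], -0.06, 0]
```

View pics/w9.png

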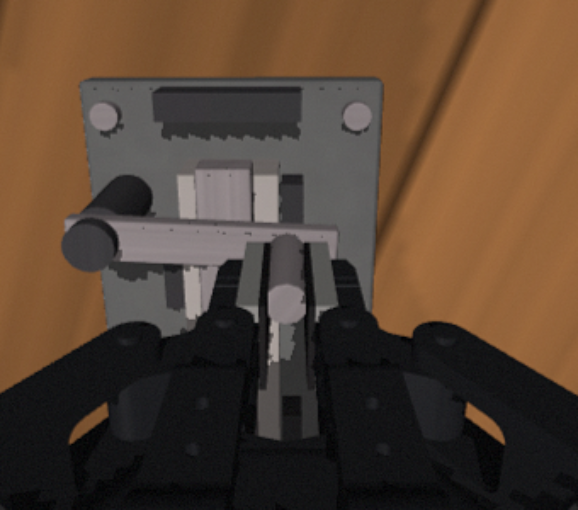

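The keeper bar lies across the comb's end, almost exactly crosswise in the image, from post (90,240) to tip (337,240). I'll release and retreat.

Emit:
drive_tool([
  [[0, 0, 0], 0, 0.1],
  [[0, 0, 0], 0, 0.2],
  [[0, 0, 0], 0, 0.3],
  [[0, 0, 0], 0, 0.4],
  [[0, 0, 0], 0, 0.4],
  [[0, 0, 0], 0, 0.4],
  [[0, 0, -0.5], 0, 0.4],
  [[0, 0, -1], 0, 0.4],
  [[0, 0, -1.5], 0, 0.4],
  [[0, 0, -2], 0, 0.4],
])

```text
t: 24.95
ee_pos: [546.5, 266.3, 125.8]
tool_rot: [-0.0, 0.576, 0.818, -0.0]
ft_force: [0.3, 1.1, -0.1]
gripper_width: 0.398
finger_force: 0.0
```

Emit:
drive_tool([
  [[0, 0, -2], 0, 0.4],
  [[0, 0, -2], 0, 0.4],
  [[0, 0, -2], 0, 0.4],
  [[0, 0, -1], 0, 0.4],
  [[0, 0, -0.5], 0, 0.4],
  [[0, 0, 0], 0, 0.4],
  [[0, 0, 0], 0, 0.4],
  [[0, 0, 0], 0, 0.4],
  [[0, 0, 0], 0, 0.4],
  [[0, 0, 0], 0, 0.4],
])

```text
t: 25.95
ee_pos: [546.4, 266.3, 199.0]
tool_rot: [-0.0, 0.576, 0.818, -0.0]
ft_force: [0.7, 0.2, 0.0]
gripper_width: 0.403
finger_force: 0.0
```

```bash
python3 - <<'E'
from h import *
np.set_printoptions(precision=1,suppress=True)
C=cam('wrist'); im=read_camera('wrist'); cv2.imwrite('pics/w10.png',im)
P={}
for k,z in dict(keeper_pivot=46,keeper_stud=70,comb_grip=62).items():
    for a in finder.tip_of('wrist',k)[:1]:
        row,col=a['location']; P[k]=onz(C,col,row,z); print(k,round(a['score'],2),round(col),round(row),P[k])
v=P['keeper_stud']-P['keeper_pivot']; print('keeper',np.pi/2+.344-np.arctan2(v[1],v[0]))
plan([0,0,0],0.344,1,0.4)
E
```

```text
keeper_pivot 0.93 256 188 [492.6 243.5  46. ]
keeper_stud 0.8 320 197 [549.3 261.8  70. ]
comb_grip 0.86 294 246 [543.5 207.6  62. ]
keeper 1.6023017061437559
at [546.7 266.4 199.5] yaw 0.344 f [-0.3  0.2  0.6] w 0.405 t 26.15
[[-6.64, -60.45, 19.95], 0.0, 0.4]
```

View pics/w10.png

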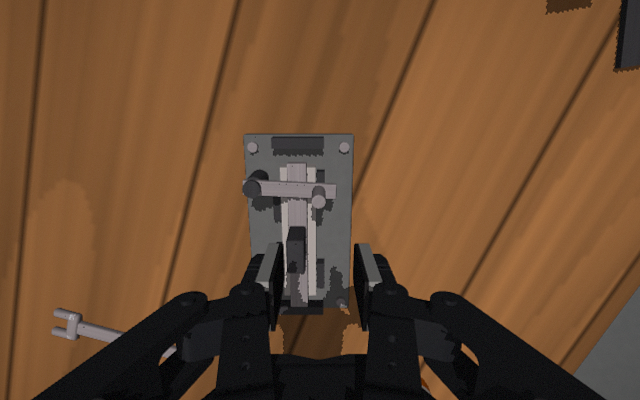

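The keeper, from post (254,187) to stud (319,198), lies across the comb end at about 1.6 rad. The comb is flush and the gripper is clear, so I'm handing in.

```bash
python3 -c "
from station import close_job
print(close_job())"
```

```text
the job is handed in; nothing more can be done
None
```

The comb is home and flush in the rail, the keeper is across its end at about 1.6 rad, the gripper is clear and nothing was knocked; the job was handed in at about 26 s, with no verdict returned.

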